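Shut and pin a specimen transport case

ROBOT

A 7-joint arm with a two-finger parallel gripper is mounted at the origin on the work surface. World frame = base frame: x ahead of the robot, y to its left, z up, the work surface at z = 0. Lengths are in m, angles in rad, forces in N, time in s.
With the tool pointing down it reaches from about 0.4 to 0.875 m from the base axis. Payload 6.5 kg.
Tool frame: the origin (TCP) lies on the front face of the gripper's body, between the roots of the fingers; the fingertips stand 73 mm ahead of it and the grasp point (between the pads) lies 54 mm ahead of it; z points along the fingers, y is the line along which they close (so a half turn about z gives the same grasp; the last joint's range is limited). The gripper opens to 85 mm and grips with 20 to 120 N. Pads are 22 mm wide; open, the fingers measure 114 mm over their backs; the gripper's body (76 mm by 85 mm) begins 54 mm behind the grasp point. The pads swing forward as they close: fully open they stand 13 mm farther back than shut.
Start: joints at [1.233, 0.536, -0.004, 1.538, 0.003, 1.067, -0.071], TCP at [0.175, -0.626, 0.304] pointing down, gripper open.
Joint ranges: [-2.7, 2.7], [-0.37, 2.16], [-1.27, 1.26], [0.24, 2.4], [-1.31, 4.45], [0.19, 1.91], [-2.76, 2.76]. Speed limits (rad/s): [2.39, 2.39, 3.14, 3.14, 3.14, 3.14, 3.14].

INTERFACE

Orientations are given as [roll, pitch, yaw] about the fixed x, y, z axes, in that order (R = Rz(yaw) Ry(pitch) Rx(roll)).
In Python, from plant import robot, vision gives the robot as it stands.
- The arm moves only by the tool carry_out, never from a script. Its argument "targets" is a list of rows, each a list of 4 numbers: the shift along the world's x, y, z in units of 100 mm (1.0 is 100 mm), then the turn about the world's z in units of 45 degrees (1.0 is 45 degrees). In form: [[tx, ty, tz, yaw], ...]. A call has exactly 10 rows; each row shifts and turns the commanded pose from where the row before left it; what a row does not reach is not made up. A row lasts 1/12 s, in which the tool goes at most 41.7 mm and 7.16 degrees, less where a joint would pass 70% of its speed; a pose out of reach is approached as far as the arm can. A call with a number of a shift or a turn outside -1 to 1 is refused whole. A call with a gripper value outside its range is refused whole. "fingers" is the finger opening in mm, from 0 to 85.4, set as the call begins (left out, the last holds). The fingers move at their own pace and stop on an object; the grip force is fixed at half the most. Time passes only in rows, so rows that do not move let the fingers close, or fill a call up. It gives the time, the measured TCP pose, the force, the opening and the grip force at its end, in the units of the state.
- robot.state(): the state, without advancing time (a new reading comes with each control period).
- vision.read_camera(name): name is "scene" or "top"; returns (picture, depth): 384x512x3 uint8, red, green, blue; 384x512 float32, m along the optical axis (not along the pixel's ray), 0 where there is no reading.
- vision.calibration(name): a dict with "mtx" (3x3 intrinsics, pixels), "D" ([k1, k2, p1, p2, k3] as OpenCV has them; the pictures are not rectified), "view" (4x4, takes a point from world to camera coordinates). Camera axes: x right, y down, z forward; pixel columns grow to the right and rows downward; lengths in m; the calibration is good to about 2 mm. A picture is of the moment at which its call begins. calibration takes no time and is no camera call.
- robot.hand_in(): hands the job in; it is judged then, once.
The state is a dict: "clock": time; "joint_pos": joint angles; "qvel": joint speeds; "joint_efforts": joint torques, N m; "tool_pos": TCP position; "tcp_rot": TCP orientation; "force": force on the tool from outside, world axes, zero at the start; "wrist_torque": the same for the moment, N m; "width": opening from 0.0 (shut) to 1.0 (fully open); "gripper_force": force on a finger pad.
Only numpy, scipy, OpenCV 4.12 (cv2) and the standard library are available. Lean on these libraries where they do the work, as an engineer would, in place of code of your own. Each camera call takes 0.05 s, during which the arm holds its last target. There are 200 camera calls.

TASK

The specimen case on the bench is packed for the courier: swing its lid shut, take the slim locking pin from the stand and push it down through the holes of the two lugs on the case's front, lid lug and base lug, until its head sits flat on the lid's lug. The foam inside pushes back, so finish while still pressing down and keep the lid squeezed fully shut: I will then snap the lock onto the pin from below. Leave the two thick pins, the jar and the tube rack where they are.

Things in the scene. Friction and masses are not known exactly. Their poses are not given: they have to be found in the camera images.
- case: Base of a hard light grey plastic specimen case, standing firm, 150 mm deep (its x), 200 mm long (its y), 65 mm high, walls 6 mm, filled with a foam tray of blood tubes whose caps stand 8 mm proud. Origin at the centre of its underside, z up. Its front, with the lug, looks along its -x, roughly to the robot's left; the hinge runs along its y at the back (+x) upper edge.
- case_hinge (a point): Point on the hinge axis, at the middle of the case's length: back upper edge of the base, 65 mm above the bench. Axes as case.
- lid (a joint): Lid angle in rad: 0 = fully shut, level, rim on rim, a hard stop; 1.57 = upright. Slightly stiff hinge: stays put above about 0.8 rad, below that it may sink slowly. From 0.07 rad down the lid squeezes the tubes into springy foam: left alone it rests 0.05 to 0.07 ajar. Pressing down at the lugs, about 6 N brings it within 0.01 of shut and 8 N fully shut.
- lid_edge (a point): Middle of the lid's front edge on its outer (top) face; moves with the lid. The lid is a light grey shell 150 mm deep, 200 mm long, 35 mm thick, 0.22 kg. Shut, this point lies 150 mm in front of the hinge and 35 mm above the rim. The outer face is flat from here back to the hinge side, but for two low ribs 2 mm high.
- lid_eye (a point): Centre of the 11 mm round through hole on the upper face of the lid's lug; moves with the lid. The lug is a plate 36 by 36 mm, 10 mm thick, sticking out 36 mm from the middle of the lid's front at the rim; the hole lies 20 mm out from the lid's front wall, whose top is 25 mm above the lug when shut.
- base_eye (a point): Centre of the 11 mm round hole on the upper face of the base's lug, 65 mm above the bench, 20 mm out from the front wall, 170 mm from the hinge axis. Same plate as the lid's lug, 10 mm thick, open underneath. With the lid shut the lid's lug lies on it and the holes line up; lid_eye is then 10 mm above this point. Axes as case, z up.
- pin: Slim locking pin, loose, 50 g, upright in the stand: steel shank 8 mm thick and 42 mm long with a bevelled tip, black round head 18 mm thick and 26 mm high on top (68 mm in all). Origin at the shank's tip, z along the pin towards the head. It hangs by its head in one of the three holes of the stand.
- pin_tip (a point): The lower end of the slim pin's shank (the pin's origin).
- pin_seat (a point): Centre of the underside of the slim pin's head, 42 mm above the tip.
- stand: Pin stand of bare aluminium, fixed, 180 mm long (its x) by 50 mm, top 57 mm above the bench, with three 14 mm holes in a row at -60, 0 and +60 mm along its x; open below the top plate. Origin at the centre of its underside. Which pin is in which hole varies.
- thick_pin_a: Thick pin, must stay in the stand: shank 12 mm, too thick for the lugs, black head 30 mm thick and 22 mm high. Origin at the shank's tip, 42 mm below the head.
- thick_pin_b: The other thick pin, same as thick_pin_a; must stay in the stand.
- jar: White screw-top sample jar, loose, 48 mm thick, 85 mm high; a bystander. Origin at the centre of its underside.
- tube_rack: White rack of capped blood tubes, loose, 144 mm by 78 mm, 89 mm high; a bystander away from the pins. Origin at the centre of its underside.

How it is judged:
By the outcome, as a careful person would: the job done as asked, in the order asked, and still so for the second after the job is handed in, while the arm keeps its last pose, push and grip.
It also fails if it takes over 54 s, if anything falls off the work surface, if the arm or the gripper's body presses on something with over 40 N, if the wrist force passes 120 N, or if a joint passes its speed limit or range.

## Working session

There is one attempt and no reset: what is moved stays moved. The work goes in short steps, Python scripts to look and compute and a tool call to move; the robot and the scene stay as the last step left them, time stands still between calls to the robot, and variables do not carry over. Pictures are saved under pics/ and viewed, at most 10 in all, crops included, and the job is handed in when it is done.

Besides the shell and the picture viewer there is one more tool, called after ">>>" as name(argument=value, ...), one argument or row to a line, values as JSON. carry_out: Moves the arm, as the interface text tells. Its arguments: {"type":"object","properties":{"targets":{"type":"array"},"fingers":{"type":"number"}},"required":["targets"]}

```bash
mkdir -p pics; ls; cat > h.py <<'E'
import numpy as np, cv2
from plant import robot, vision
def shot(n):
    p,d=vision.read_camera(n); c=vision.calibration(n); return p,d,c
def cloud(d,c):
    h,w=d.shape
    uv=np.stack(np.meshgrid(np.arange(w),np.arange(h)),-1).reshape(-1,1,2).astype(np.float64)
    n=cv2.undistortPoints(uv,np.array(c["mtx"]),np.array(c["D"])).reshape(h,w,2)
    P=np.dstack([n*d[...,None],d]); V=np.array(c["view"])
    W=(P-V[:3,3])@V[:3,:3]
    W[d<=0]=np.nan
    return W
def save(n,p): cv2.imwrite("pics/"+n+".png",cv2.cvtColor(p,cv2.COLOR_RGB2BGR))
E
python3 - <<'E'
from h import *
for n in("scene","top"):
    p,d,c=shot(n); save(n+"0",p); np.savez(n+"0.npz",p=p,d=d,W=cloud(d,c))
    print(n,np.array(c["view"]).round(3).tolist(),np.array(c["mtx"]).tolist())
print(robot.state())
E
```

```text
pics
scene [[-0.894, 0.448, -0.001, 0.578], [0.293, 0.584, -0.757, 0.005], [-0.338, -0.677, -0.653, 1.198], [0.0, 0.0, 0.0, 1.0]] [[355.6000201165094, 0.0, 246.1031157722072], [0.0, 355.6000201165094, 189.9249796732661], [0.0, 0.0, 1.0]]
top [[-0.035, -0.999, 0.004, -0.077], [-0.973, 0.033, -0.228, 0.616], [0.228, -0.012, -0.974, 1.217], [0.0, 0.0, 0.0, 1.0]] [[416.8097026587843, 0.0, 253.585165214354], [0.0, 416.8097026587843, 193.19156617679053], [0.0, 0.0, 1.0]]
{'clock': 0.1, 'joint_pos': array([ 1.23279075,  0.53709264, -0.00440416,  1.53875099,  0.00260709,
        1.06725764, -0.07119826]), 'qvel': array([-4.66088160e-04, -1.95060854e-03, -7.87006021e-04, -8.64120811e-05,
        4.22207191e-05, -1.63238838e-03,  1.10116313e-03]), 'joint_efforts': array([ 3.25735578e-03, -5.84562922e+01,  1.05269685e+00, -2.59773856e+01,
        1.27772719e-02,  4.63627250e-03, -1.88291835e-05]), 'tool_pos': array([ 0.17436487, -0.62572613,  0.30310857]), 'tcp_rot': array([-3.14009552e+00,  1.35111863e-04,  2.71852890e-01]), 'force': array([ 0.62519926, -0.49974821, -0.04641247]), 'wrist_torque': array([ 0.00606065, -0.02916092, -0.04431752]), 'gripper_force': 0.0, 'width': 1.0034088421237866}
```

View pics/scene0.png

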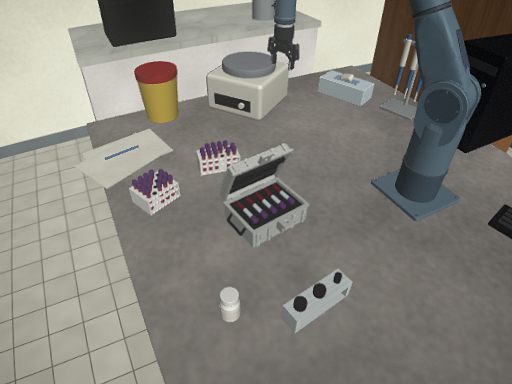

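View pics/top0.png

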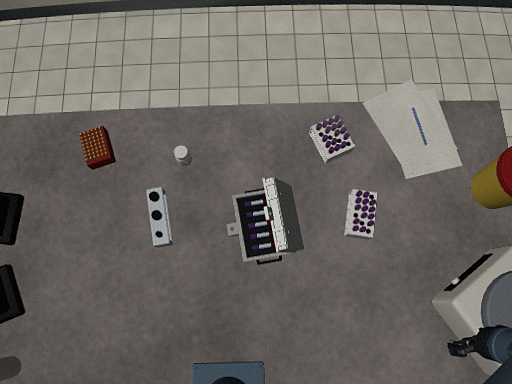

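The case's lug is at (232,229) in the top view and points left towards world +y, with the lid standing open on its right side. The stand is at (159,215), and the slim pin (smallest head) is at (159,234), the end nearest the robot.

```bash
python3 - <<'E'
from h import *
t=np.load("top0.npz"); W=t["W"]; p=t["p"].astype(int); s=np.load("scene0.npz"); S=s["W"]; sp=s["p"].astype(int)
np.set_printoptions(precision=4,suppress=True)
def box(W,p,u0,u1,v0,v1):
    return W[v0:v1,u0:u1].reshape(-1,3),p[v0:v1,u0:u1].reshape(-1,3)
# table
print("table z",np.nanmedian(W[280:330,100:180,2]),np.nanmedian(S[240:280,180:230,2]))
def rect(Q,name):
    r=cv2.minAreaRect(Q[:,:2].astype(np.float32)); print(name,len(Q),"z",np.median(Q[:,2]),r)
for nm,(w,pp,b) in {"stand top":(W,p,(140,180,180,252)),"stand scene":(S,sp,(275,360,262,335))}.items():
    Q,C=box(w,pp,*b); m=(abs(Q[:,2]-.057)<.008); rect(Q[m],nm)
    m=(Q[:,2]>.07)&(C.sum(1)<150); Q=Q[m]
    k=cv2.kmeans(Q[:,:2].astype(np.float32),3,None,(3,50,1e-5),5,cv2.KMEANS_PP_CENTERS)
    for i in range(3):
        q=Q[k[1].ravel()==i]; print("  head",len(q),(q.max(0)+q.min(0))/2,np.ptp(q,axis=0),q[:,2].max(),q[q[:,2]>q[:,2].max()-.006].mean(0))
for nm,w,b in(("top",W,(222,310,172,268)),("scene",S,(222,312,142,246))):
    Q=box(w,w,*b)[0]; Q=Q[~np.isnan(Q[:,0])]
    m=abs(Q[:,2]-.065)<.004; rect(Q[m],nm+" rim")
    q=Q[Q[:,2]>.1]; 
    # lid plane via RANSAC
    rng=np.random.default_rng(0); best=(0,)
    for _ in range(500):
        a=q[rng.choice(len(q),3)]; n=np.cross(a[1]-a[0],a[2]-a[0]); 
        if np.linalg.norm(n)<1e-6: continue
        n/=np.linalg.norm(n); c=(abs((q-a[0])@n)<.003).sum()
        if c>best[0]: best=(c,n,a[0]@n)
    print(nm,"lid plane",best,len(q),q.min(0),q.max(0))
print("lug top view row229"); 
for v in(225,229,233): print(v,W[v,224:242].round(3).tolist())
E
python3 - <<'E'
import cv2
a=cv2.imread("pics/top0.png")[165:275,135:310]; b=cv2.imread("pics/scene0.png")[140:250,215:355]
cv2.imwrite("pics/c1.png",cv2.resize(a,None,fx=4.5,fy=4.5,interpolation=cv2.INTER_CUBIC))
E
```

```text
table z 0.0006394872994241784 0.0008809101925940898
stand top 736 z 0.05725459212773899 ((0.5552538633346558, 0.20196934044361115), (0.17984354496002197, 0.052558571100234985), 8.416969299316406)
  head 72 [0.5521 0.2004 0.0793] [0.0263 0.0281 0.0141] 0.08641448246580061 [0.5528 0.2031 0.0824]
  head 73 [0.6126 0.2104 0.0794] [0.0262 0.0291 0.014 ] 0.0864118820681124 [0.6149 0.2095 0.0822]
  head 27 [0.4952 0.1919 0.0805] [0.0143 0.0152 0.0179] 0.08941697670518202 [0.4966 0.1939 0.0858]
stand scene 1108 z 0.05768501247483575 ((0.5567415356636047, 0.2054518759250641), (0.18250368535518646, 0.053911980241537094), 7.971322536468506)
  head 119 [0.5587 0.2072 0.0763] [0.0267 0.0284 0.0126] 0.08263581793302163 [0.5585 0.2062 0.0797]
  head 129 [0.6177 0.2158 0.0779] [0.0271 0.0271 0.0135] 0.08462548470078587 [0.6182 0.2144 0.0803]
  head 46 [0.4998 0.1974 0.0785] [0.0134 0.0152 0.0157] 0.0863505929195339 [0.4999 0.1977 0.0841]
top rim 737 z 0.0656262443052544 ((0.5055750608444214, -0.09369400888681412), (0.2375512570142746, 0.15773406624794006), 21.90796661376953)
top lid plane (np.int64(
[... 1054 characters left out ...]
5], [0.514, -0.023, -0.005], [0.513, -0.026, 0.002], [0.513, -0.03, 0.001], [0.504, -0.035, 0.065], [0.504, -0.038, 0.064], [0.504, -0.041, 0.066], [0.504, -0.044, 0.064], [0.504, -0.047, 0.065], [0.504, -0.05, 0.063], [0.503, -0.053, 0.064], [0.512, -0.055, 0.006]]
233 [[0.502, -0.0, -0.001], [0.502, -0.004, -0.001], [0.501, -0.007, 0.003], [0.501, -0.01, -0.001], [0.492, -0.017, 0.064], [0.492, -0.02, 0.068], [0.492, -0.023, 0.062], [0.493, -0.026, 0.061], [0.492, -0.029, 0.067], [0.491, -0.032, 0.067], [0.492, -0.035, 0.063], [0.491, -0.038, 0.067], [0.491, -0.041, 0.067], [0.492, -0.044, 0.063], [0.491, -0.047, 0.066], [0.492, -0.05, 0.06], [0.491, -0.053, 0.067], [0.491, -0.056, 0.062]]
```

View pics/c1.png

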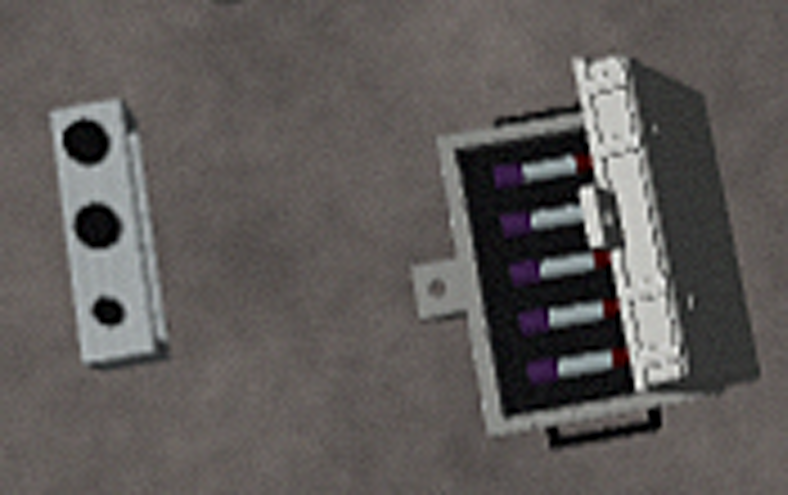

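>>> carry_out(
  targets=[
    [0.18,0.2,0,-0.017],
    [0.18,0.2,0,-0.017],
    [0.18,0.2,0,-0.017],
    [0.18,0.2,0,-0.017],
    [0.18,0.2,0,-0.017],
    [0.18,0.2,0,-0.017],
    [0.18,0.2,0,-0.017],
    [0.18,0.2,0,-0.017],
    [0.18,0.2,0,-0.017],
    [0.18,0.2,0,-0.011],
  ],
  fingers=0,
)

```text
clock: 0.93
tool_pos: [0.3551, -0.4249, 0.3036]
tcp_rot: [-3.141, 0.0, 0.142]
force: [-0.2, -0.1, 0.1]
width: 0.002
gripper_force: 0.0
```

>>> carry_out(
  targets=[
    [0.18,0.2,0,0],
    [0.18,0.2,0,0],
    [0.18,0.2,0,0],
    [0.18,0.2,0,0],
    [0.18,0.2,0,0],
    [0.18,0.2,0,0],
    [0.18,0.2,0,0],
    [0.18,0.2,-0.1,0],
    [0.18,0.2,-0.1,0],
    [0.15,0.2,-0.1,0],
  ],
)

```text
clock: 1.77
tool_pos: [0.5325, -0.2249, 0.2733]
tcp_rot: [-3.142, -0.0, 0.143]
force: [0.2, -0.6, -0.1]
width: 0.001
gripper_force: 0.0
```

```bash
python3 - <<'E'
import numpy as np
f=np.array([-.136,.99]); h=np.array([.527,-.197]); r,a=.135,.015
th=np.r_[1.129:0.04:19j]
s=r*np.cos(th)-.035*np.sin(th)-a; z=.138+r*np.sin(th)+.035*np.cos(th)
P=np.c_[h+s[:,None]*f,z]; P=np.vstack([[.5325,-.2249,.2733],P[0]-[0,.01,0],P])
print((np.diff(P,axis=0)*10).round(2).tolist(),P[-1])
E
```

```text
[[-0.07, 0.29, 0.02], [0.0, 0.1, 0.0], [-0.01, 0.08, -0.02], [-0.01, 0.08, -0.02], [-0.01, 0.08, -0.03], [-0.01, 0.08, -0.03], [-0.01, 0.07, -0.04], [-0.01, 0.07, -0.04], [-0.01, 0.07, -0.05], [-0.01, 0.07, -0.05], [-0.01, 0.06, -0.05], [-0.01, 0.06, -0.06], [-0.01, 0.06, -0.06], [-0.01, 0.05, -0.07], [-0.01, 0.05, -0.07], [-0.01, 0.04, -0.07], [-0.01, 0.04, -0.07], [-0.0, 0.04, -0.08], [-0.0, 0.03, -0.08], [-0.0, 0.03, -0.08]] [ 0.51088504 -0.07969254  0.17837056]
```

>>> carry_out(
  targets=[
    [-0.07,0.29,0.02,0],
    [0,0.1,0,0],
    [-0.01,0.08,-0.02,0],
    [-0.01,0.08,-0.02,0],
    [-0.01,0.08,-0.03,0],
    [-0.01,0.08,-0.03,0],
    [-0.01,0.07,-0.04,0],
    [-0.01,0.07,-0.04,0],
    [-0.01,0.07,-0.05,0],
    [-0.01,0.07,-0.05,0],
  ],
)

```text
clock: 2.6
tool_pos: [0.5163, -0.1266, 0.2473]
tcp_rot: [-3.141, 0.0, 0.143]
force: [0.3, -0.2, 1.2]
width: -0.002
gripper_force: 0.2
```

>>> carry_out(
  targets=[
    [-0.01,0.06,-0.05,0],
    [-0.01,0.06,-0.06,0],
    [-0.01,0.06,-0.06,0],
    [-0.01,0.05,-0.07,0],
    [-0.01,0.05,-0.07,0],
    [-0.01,0.04,-0.07,0],
    [-0.01,0.04,-0.07,0],
    [0,0.04,-0.08,0],
    [0,0.03,-0.08,0],
    [0,0.03,-0.08,0],
  ],
)

```text
clock: 3.43
tool_pos: [0.5094, -0.0809, 0.1781]
tcp_rot: [3.141, 0.0, 0.143]
force: [-2.4, -0.0, 5.6]
width: -0.001
gripper_force: 2.9
```

>>> carry_out(
  targets=[
    [0,0,-0.01,0],
    [0,0,-0.01,0],
    [0,0,-0.01,0],
    [0,0,-0.01,0],
    [0,0,-0.01,0],
    [0,0,0,0],
    [0,0,0,0],
    [0,0,0,0],
    [0,0,0,0],
    [0,0,0,0],
  ],
)

```text
clock: 4.27
tool_pos: [0.5091, -0.08, 0.1744]
tcp_rot: [-3.14, 0.001, 0.144]
force: [-3.0, 4.0, 7.8]
width: 0.002
gripper_force: 3.7
```

>>> carry_out(
  targets=[
    [0,0,0.3,0],
    [0,0,0.3,0],
    [0,0,0.3,0],
    [0,0.3,0,0],
    [0,0.35,0,0],
    [0,0.35,0,0],
    [0,0.35,0,0],
    [0,0.3,0,0],
    [0,0,0,0],
    [0,0,0,0],
  ],
  fingers=55,
)

```text
clock: 5.1
tool_pos: [0.5095, 0.0856, 0.2641]
tcp_rot: [-3.141, -0.001, 0.147]
force: [-0.1, -1.1, -0.2]
width: 0.646
gripper_force: 0.0
```

```bash
cat > look.py <<'E'
from h import *; import sys
k=sys.argv[1]
for n in("scene","top"):
    p,d,c=shot(n); np.savez(f"{n}{k}.npz",p=p,d=d,W=cloud(d,c))
E
python3 look.py 1; python3 - <<'E'
from h import *
a=np.load("top1.npz")["p"][165:275,135:310]; b=np.load("scene1.npz")["p"][130:330,200:380]
f=lambda x,w,h:cv2.resize(x,(w,h),interpolation=cv2.INTER_CUBIC)
save("c2",np.hstack([f(a,430,270),f(b,370,411)[:270]]) if 0 else np.hstack([np.vstack([f(a,430,270),np.zeros((141,430,3),np.uint8)]),f(b,370,411)]))
E
```

```text
(no output)
```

View pics/c2.png

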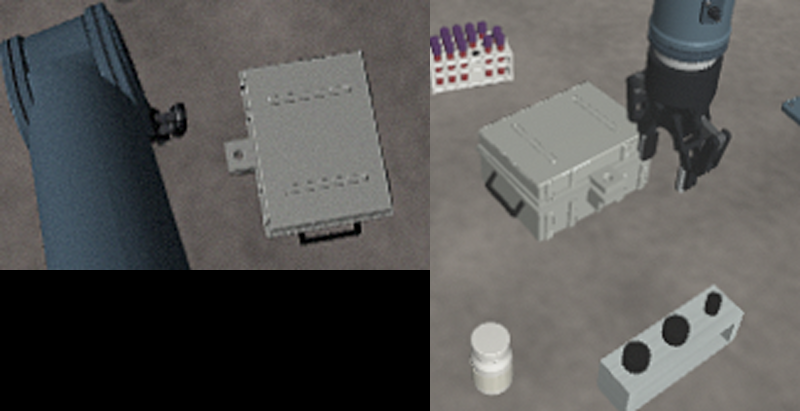

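>>> carry_out(
  targets=[
    [-0.04,0.37,-0.1,0],
    [-0.04,0.37,-0.1,0],
    [-0.035,0.36,-0.1,0],
    [0,0,-0.2,0],
    [0,0,-0.2,0],
    [0,0,-0.2,0],
    [0,0,-0.2,0],
    [0,0,-0.15,0],
    [0,0,-0.04,0],
    [0,0,0,0],
  ],
)

```text
clock: 6.03
tool_pos: [0.4979, 0.1921, 0.1339]
tcp_rot: [3.14, 0.002, 0.141]
force: [0.5, 0.1, 0.5]
width: 0.641
gripper_force: 0.0
```

>>> carry_out(
  targets=[
    [0,0,0,0],
    [0,0,0,0],
    [0,0,0,0],
    [0,0,0,0],
    [0,0,0,0],
    [0,0,0,0],
    [0,0,0,0],
    [0,0,0,0],
    [0,0,0,0],
    [0,0,0,0],
  ],
  fingers=0,
)

```text
clock: 6.87
tool_pos: [0.4988, 0.194, 0.1362]
tcp_rot: [-3.141, -0.002, 0.143]
force: [-0.3, -1.2, 6.0]
width: 0.187
gripper_force: 58.4
```

>>> carry_out(
  targets=[
    [0,0,0.1,0],
    [0,0,0.3,0],
    [0,0,0.3,0],
    [0,0,0.3,0],
    [0,0,0.2,0.14],
    [0,0,0,0.14],
    [0,0,0,0.14],
    [0,0,0,0.14],
    [0,0,0,0.14],
    [0,0,0,0.14],
  ],
)

```text
clock: 7.7
tool_pos: [0.498, 0.1938, 0.256]
tcp_rot: [3.141, -0.001, 0.808]
force: [-0.1, 0.2, -0.0]
width: 0.189
gripper_force: 59.3
```

>>> carry_out(
  targets=[
    [0.01,-0.28,0,0.14],
    [0.01,-0.28,0,0.14],
    [0.01,-0.28,0,0.14],
    [0.01,-0.28,0,0.14],
    [0.01,-0.28,0,0.14],
    [0.01,-0.28,0,0.14],
    [0,-0.28,0,0.14],
    [0,-0.25,0,0.14],
    [0,0,0,0.04],
    [0,0,0,0],
  ],
)

```text
clock: 8.53
tool_pos: [0.5039, -0.0292, 0.2556]
tcp_rot: [3.141, 0.001, 1.711]
force: [0.7, 0.1, -0.8]
width: 0.179
gripper_force: 59.3
```

```bash
python3 look.py 2; python3 - <<'E'
from h import *
s=robot.state(); print(s["clock"],s["tool_pos"],s["tcp_rot"],s["width"],s["gripper_force"],s["joint_pos"].round(2))
a=np.load("top2.npz")["p"][175:275,205:305]; b=np.load("scene2.npz")["p"][120:240,220:330]
f=lambda x,w,h:cv2.resize(x,(w,h),interpolation=cv2.INTER_CUBIC)
save("c3",np.hstack([f(a,300,600),f(b,500,600)])[:,:] if 0 else np.hstack([np.vstack([f(a,300,300),np.zeros((245,300,3),np.uint8)]),f(b,500,545)]))
E
```

```text
8.6333 [ 0.50402275 -0.02664168  0.25555896] [ 3.14080626e+00 -3.71613910e-05  1.71270873e+00] 0.17924352889841713 59.314924478530884 [ 0.43  0.42 -0.58  1.94  0.29  0.87 -0.16]
```

View pics/c3.png

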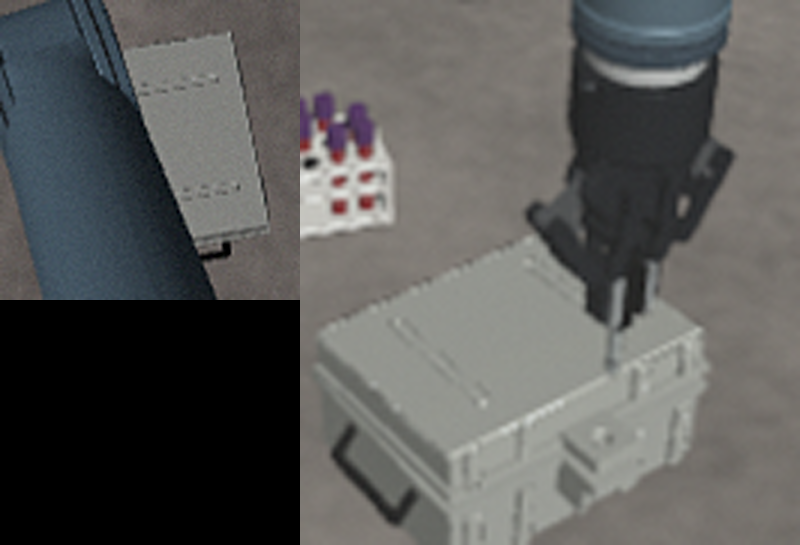

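```bash
python3 - <<'E'
from h import *
np.set_printoptions(precision=4,suppress=True,linewidth=200)
I=[];D=[];T=[]
for _ in range(10):
    p,d,c=shot("scene"); I.append(p); D.append(d); T.append(robot.state()["tool_pos"])
I=np.mean(I,0); D=np.median(D,0); print(np.mean(T,0),np.std(T,0)); W=cloud(D,c)
np.savez("avg.npz",I=I,D=D,W=W)
g=I.mean(2)
print("shank"); 
for v in range(188,204): print(v,g[v,279:297].astype(int))
print("hole")
for v in range(208,226): print(v,g[v,272:304].astype(int), )
Q=W[209:222,278:296].reshape(-1,3); print("lug z",np.percentile(Q[:,2],[10,25,50,75,90]))
E=(I[178:238,258:318]).clip(0,255).astype(np.uint8); save("c4",cv2.resize(E,(600,600),interpolation=cv2.INTER_CUBIC))
E
```

```text
[ 0.504  -0.0264  0.2551] [0.     0.0003 0.0002]
shank
188 [146 146 143 118  69  43  45  46  50  69 115 135  97  35  37  36  33 111]
189 [146 146 147 140 107  59  40  44  49  72 120 135  91  34  44  43  55 109]
190 [145 146 146 148 141 108  58  40  48  74 126 132  77  33  65 106 125 132]
191 [146 146 145 147 148 142 114  71  52  82 130 130  64  31  83 135 151 148]
192 [145 146 146 146 146 148 144 125 102  97 113  96  45  52 110 144 148 147]
193 [146 146 146 147 146 147 148 147 141 119 100  97  97 114 139 148 147 146]
194 [146 146 146 147 147 146 147 148 147 125 113 137 140 144 148 146 146 146]
195 [147 146 146 146 147 147 147 147 143 121 124 149 150 147 146 147 146 146]
196 [147 146 147 147 147 146 146 147 138 117 127 146 145 147 147 147 146 145]
197 [147 146 147 146 146 146 146 148 136 116 132 144 142 146 146 145 144 151]
198 [147 146 146 147 147 146 147 148 132 114 136 143 140 147 144 151 168 178]
199 [147 147 147 147 146 147 147 149 128 110 140 141 135 152 168 169 154 156]
200 [147 147 146 147 147 147 147 149 123  88 113 125 153 169 169 179 169 158]
201 [147 147 147 146 147 146 14
[... 1962 characters left out ...]
 150 152 155 139 129 148 147 127 101 104 122 141 155 157 158 158 157 154 152 153 140 142 154 155 156 157 132 141 151 128]
222 [151 151 153 155 150 122 105 127 146 149 130 107 105 138 160 160 158 154 152 151 151 152 147 149 155 156 148 131 113 119 121 110]
223 [154 153 154 156 139 105  99 104 123 147 151 132 112 137 160 156 153 151 150 151 153 154 155 156 149 133 119 109 105 106 107 108]
224 [154 154 154 157 135  98 101 100 104 123 146 151 142 148 154 151 150 151 153 154 154 155 149 133 121 112 108 109 109 109 110 110]
225 [154 154 155 152 129  99 101 101 100 104 123 146 154 152 151 151 153 154 154 155 155 151 132 112 108 109 109 110 111 112 112 112]
lug z [0.0656 0.0796 0.0863 0.0873 0.0882]
```

View pics/c4.png

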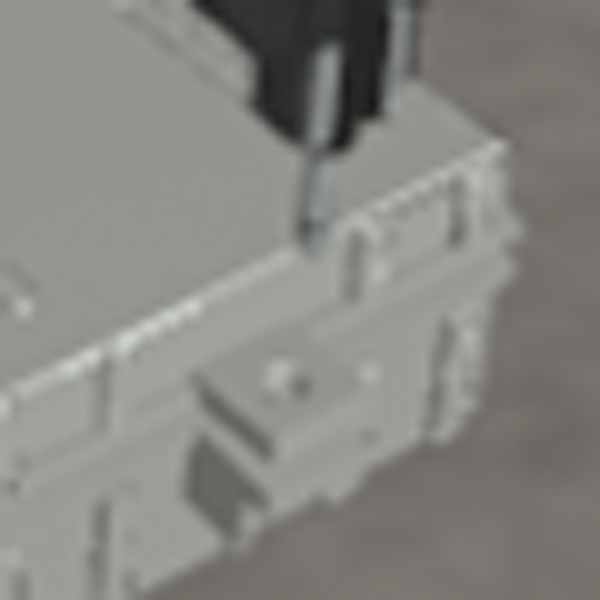

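```bash
python3 - <<'E'
from h import *
np.set_printoptions(precision=3,suppress=True,linewidth=200)
c=vision.calibration("scene"); V=np.array(c["view"]); K=np.array(c["mtx"]); Dd=np.array(c["D"])
pr=lambda P: cv2.projectPoints(np.array(P,float).reshape(-1,3),cv2.Rodrigues(V[:3,:3])[0],V[:3,3],K,Dd)[0].reshape(-1,2)
t=[.504,-.0264,.2551]
for dz in(-.054,-.073,-.0785,-.09,-.12): print("axis",dz,pr([t[0],t[1],t[2]+dz]))
for x in(.0095,-.0095):
  print("pad side y+11",pr([[t[0]+x,t[1]+.011,t[2]-.05],[t[0]+x,t[1]+.011,t[2]-.073]]).tolist())
b=[.505,-.0275]; print("lid eye guess",pr([[*b,.0855]]),pr([[*b,.075]]))
W=np.load("avg.npz")["W"]
for v in range(190,204): print(v,*[W[v,u].round(3).tolist() for u in range(287,292)])
print("lug",W[210:221:2,280:293:3].round(3).tolist())
# image jacobian at lug height
e=1e-3; b0=pr([*b,.0855])[0]; print("dpx per mm x,y,z",[(pr(np.array([*b,.0855])+e*np.eye(3)[i])[0]-b0).round(3).tolist() for i in range(3)])
E
```

```text
axis -0.054 [[290.767 184.28 ]]
axis -0.073 [[290.182 189.868]]
axis -0.0785 [[290.015 191.458]]
axis -0.09 [[289.67  194.743]]
axis -0.12 [[288.792 203.069]]
pad side y+11 [[290.0190954441253, 186.631090125747], [289.3137123698741, 193.43634350966983]]
pad side y+11 [[296.3327654596685, 184.47493028030752], [295.53155364101633, 191.2647231023966]]
lid eye guess [[286.895 215.969]] [[286.616 218.618]]
190 [0.521, -0.016, 0.196] [0.517, -0.018, 0.193] [0.515, -0.016, 0.194] [0.514, -0.014, 0.195] [0.51, -0.015, 0.193]
191 [0.521, -0.017, 0.192] [0.516, -0.019, 0.189] [0.515, -0.015, 0.191] [0.513, -0.014, 0.192] [0.509, -0.015, 0.189]
192 [0.467, -0.092, 0.109] [0.516, -0.018, 0.186] [0.515, -0.015, 0.188] [0.513, -0.014, 0.188] [0.506, -0.019, 0.181]
193 [0.469, -0.089, 0.109] [0.467, -0.087, 0.109] [0.507, -0.027, 0.172] [0.505, -0.024, 0.173] [0.503, -0.023, 0.173]
194 [0.472, -0.084, 0.11] [0.469, -0.083, 0.109] [0.507, -0.026, 0.169] [0.505, -0.025, 0.169] [0.502, -0.024, 0.169]
195 [0.474, -0.081, 0.109] [0.472, -0.079, 0.11] [0.506, -0.027, 0.165] [0.504, -0.024, 0.166] [0.501,
[... 1058 characters left out ...]
], [0.474, -0.049, 0.077]], [[0.516, -0.047, 0.088], [0.506, -0.046, 0.085], [0.499, -0.042, 0.086], [0.492, -0.037, 0.087], [0.472, -0.051, 0.066]], [[0.519, -0.042, 0.086], [0.511, -0.038, 0.087], [0.504, -0.034, 0.087], [0.497, -0.03, 0.087], [0.489, -0.026, 0.087]], [[0.523, -0.034, 0.087], [0.515, -0.032, 0.086], [0.504, -0.033, 0.08], [0.501, -0.024, 0.087], [0.494, -0.019, 0.088]], [[0.525, -0.031, 0.083], [0.52, -0.024, 0.087], [0.513, -0.02, 0.088], [0.505, -0.017, 0.087], [0.497, -0.013, 0.087]], [[0.52, -0.038, 0.067], [0.523, -0.019, 0.085], [0.517, -0.014, 0.088], [0.508, -0.011, 0.086], [0.489, -0.023, 0.066]]]
dpx per mm x,y,z [[-0.306, 0.115], [0.188, 0.227], [0.027, -0.254]]
```

>>> carry_out(
  targets=[
    [0.025,-0.025,0,0],
    [0,0,-0.1,0],
    [0,0,-0.1,0],
    [0,0,-0.1,0],
    [0,0,-0.08,0],
    [0,0,0,0],
    [0,0,0,0],
    [0,0,0,0],
    [0,0,0,0],
    [0,0,0,0],
  ],
)

```text
clock: 9.97
tool_pos: [0.5068, -0.0296, 0.2173]
tcp_rot: [3.141, 0.0, 1.714]
force: [0.6, -0.7, -0.9]
width: 0.181
gripper_force: 59.3
```

```bash
cat > avg.py <<'E'
from h import *
np.set_printoptions(precision=3,suppress=True,linewidth=200)
I=[];D=[];T=[]
for _ in range(10):
    p,d,c=shot("scene"); I.append(p); D.append(d); T.append(robot.state()["tool_pos"])
I=np.mean(I,0); D=np.median(D,0); t=np.mean(T,0); W=cloud(D,c)
V=np.array(c["view"]); K=np.array(c["mtx"]); Dd=np.array(c["D"])
pr=lambda P: cv2.projectPoints(np.array(P,float).reshape(-1,3),cv2.Rodrigues(V[:3,:3])[0],V[:3,3],K,Dd)[0].reshape(-1,2)
print("tcp",t); 
for dz in(-.09,-.1,-.11,-.12): print("axis",dz,pr(t+[0,0,dz]))
E
python3 - <<'E'
from avg import *
g=I.mean(2)
for v in range(198,222): print(v,g[v,278:298].astype(int))
# shank points: nearer than 4mm above lug/away from wall
Q=W[200:218,280:296].reshape(-1,3); m=(Q[:,2]>.096)&(Q[:,2]<.13)&(Q[:,1]>-.036); q=Q[m]; print(len(q)); 
for z0 in np.arange(.096,.13,.006):
    k=q[(q[:,2]>=z0)&(q[:,2]<z0+.006)]; print(z0,len(k),k.mean(0) if len(k) else 0)
save("c5",cv2.resize(I[178:238,258:318].clip(0,255).astype(np.uint8),(600,600),interpolation=cv2.INTER_CUBIC))
E
```

```text
tcp [ 0.507 -0.03   0.217]
axis -0.09 [[287.118 204.802]]
axis -0.1 [[286.845 207.472]]
axis -0.11 [[286.576 210.105]]
axis -0.12 [[286.309 212.703]]
198 [147 150 119  36  46  46  47  55  89 137 123  43  38  38  34  90 142 169 179 158]
199 [147 149 124  58  43  46  48  59  96 140 123  34  36  34  31 101 145 147 157 148]
200 [147 149 142 108  57  39  46  63 103 136 111  34  42  95 109 131 169 167 160 158]
201 [147 148 149 143 117  75  40  64 112 136  99  32  56 129 149 132 158 175 155 147]
202 [147 147 148 149 146 122  91  90 120 131  79  31  93 150 154 128 140 161 151 151]
203 [147 147 147 147 148 142 142 133 109 104  73 100 146 161 146 126 145 160 159 159]
204 [147 147 146 144 151 168 177 148 109 123 126 142 163 162 142 128 150 171 170 157]
205 [146 145 150 166 173 173 172 137 113 142 148 152 161 161 144 132 152 177 172 150]
206 [150 166 174 173 169 160 160 134 114 143 145 149 160 161 139 130 154 165 160 152]
207 [173 173 169 159 158 157 161 137 117 144 146 150 161 159 136 129 154 159 157 157]
208 [169 160 158 157 159 160 162 135 117 146 153 156 153 150 145 147 158 158 156 153]
209 
[... 672 characters left out ...]
60 154 154]
217 [109 116 137 148 147 146 141 145 152 131 126 144 146 145 147 152 155 155 154 154]
218 [116  98 114 138 148 147 140 140 147 143 143 146 148 153 156 158 159 155 154 154]
219 [139 114 100 111 130 144 147 147 146 145 148 150 154 159 160 159 157 155 154 154]
220 [148 140 118 102 105 128 144 147 148 150 154 157 159 158 157 156 155 154 154 154]
221 [130 148 147 127 102 104 123 142 155 158 158 159 157 154 152 152 140 142 155 155]
24
0.096 2 [ 0.507 -0.028  0.101]
0.10200000000000001 3 [ 0.506 -0.028  0.105]
0.10800000000000001 6 [ 0.507 -0.028  0.111]
0.11400000000000002 6 [ 0.507 -0.029  0.118]
0.12000000000000002 4 [ 0.508 -0.03   0.124]
0.12600000000000003 3 [ 0.507 -0.029  0.128]
```

View pics/c5.png

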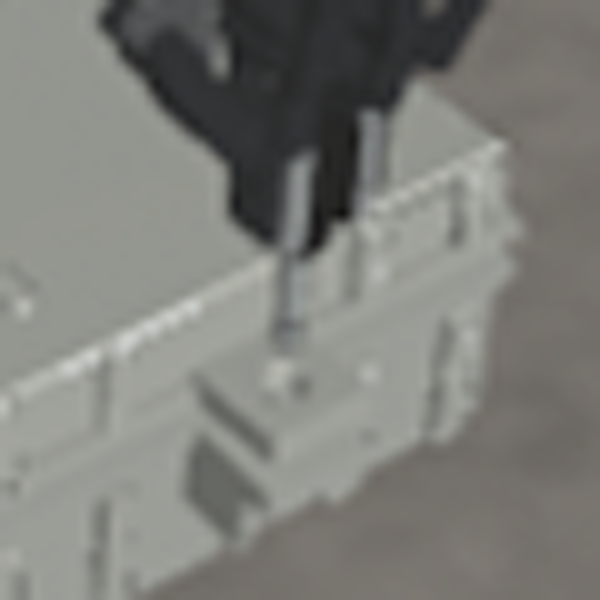

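>>> carry_out(
  targets=[
    [-0.005,0.01,0,0],
    [0,0,-0.02,0],
    [0,0,-0.02,0],
    [0,0,-0.02,0],
    [0,0,-0.02,0],
    [0,0,-0.02,0],
    [0,0,-0.02,0],
    [0,0,-0.02,0],
    [0,0,-0.02,0],
    [0,0,0,0],
  ],
)

```text
clock: 11.3
tool_pos: [0.5062, -0.0284, 0.2006]
tcp_rot: [3.141, -0.0, 1.714]
force: [0.2, 0.9, -1.1]
width: 0.189
gripper_force: 59.3
```

>>> carry_out(
  targets=[
    [0,0,-0.02,0],
    [0,0,-0.02,0],
    [0,0,-0.02,0],
    [0,0,-0.02,0],
    [0,0,-0.02,0],
    [0,0,-0.02,0],
    [0,0,-0.02,0],
    [0,0,-0.02,0],
    [0,0,-0.02,0],
    [0,0,0,0],
  ],
)

```text
clock: 12.13
tool_pos: [0.5062, -0.0284, 0.1826]
tcp_rot: [3.141, -0.0, 1.714]
force: [2.0, 1.7, -0.8]
width: 0.186
gripper_force: 59.3
```

>>> carry_out(
  targets=[
    [0.005,0.005,-0.02,0],
    [0,0,-0.025,0],
    [0,0,-0.025,0],
    [0,0,-0.025,0],
    [0,0,-0.025,0],
    [0,0,-0.025,0],
    [0,0,-0.025,0],
    [0,0,-0.025,0],
    [0,0,-0.025,0],
    [0,0,-0.02,0],
  ],
)

```text
clock: 12.97
tool_pos: [0.5064, -0.0279, 0.1588]
tcp_rot: [-3.141, -0.0, 1.714]
force: [-0.1, 2.2, 3.6]
width: 0.183
gripper_force: 59.7
```

>>> carry_out(
  targets=[
    [0,0,-0.01,0],
    [0,0,-0.01,0],
    [0,0,-0.01,0],
    [0,0,-0.01,0],
    [0,0,-0.01,0],
    [0,0,-0.01,0],
    [0,0,0,0],
    [0,0,0,0],
    [0,0,0,0],
    [0,0,0,0],
  ],
)

```text
clock: 13.8
tool_pos: [0.5065, -0.0275, 0.154]
tcp_rot: [3.142, 0.0, 1.714]
force: [-4.8, 3.0, 17.2]
width: 0.182
gripper_force: 61.3
```

>>> carry_out(
  targets=[
    [-0.003,0.002,0,0],
    [0,0,0,0],
    [0,0,0,0],
    [0,0,0,0],
    [0,0,0,0],
    [0,0,0,0],
    [0,0,0,0],
    [0,0,0,0],
    [0,0,0,0],
    [0,0,0,0],
  ],
)

```text
clock: 14.63
tool_pos: [0.5064, -0.0274, 0.154]
tcp_rot: [3.141, 0.0, 1.714]
force: [-3.3, 3.7, 15.5]
width: 0.183
gripper_force: 61.2
```

```bash
python3 - <<'E'
from avg import *
s=robot.state(); print(s["force"],s["wrist_torque"],s["width"],s["clock"],s["tool_pos"])
# lid tilt: fit plane to the top face, camera scene
Q=W[150:225,225:300].reshape(-1,3); m=(abs(Q[:,2]-.104)<.012)&(Q[:,1]<-.06)&(Q[:,1]>-.19)&(Q[:,0]>.45)&(Q[:,0]<.6); q=Q[m]
A=np.c_[q[:,:2],np.ones(len(q))]; k=np.linalg.lstsq(A,q[:,2],rcond=None)[0]; print(len(q),"slope",k, "front z",k@[.51,-.055,1],"back z",k@[.53,-.19,1])
W0=np.load("avg.npz")["W"]; q=W0[150:225,225:300].reshape(-1,3); q=q[(abs(q[:,2]-.104)<.012)&(q[:,1]<-.06)&(q[:,1]>-.19)&(q[:,0]>.45)&(q[:,0]<.6)]
print("before",np.linalg.lstsq(np.c_[q[:,:2],np.ones(len(q))],q[:,2],rcond=None)[0])
save("c6",np.hstack([cv2.resize(I[178:238,258:318].clip(0,255).astype(np.uint8),(400,400),interpolation=cv2.INTER_CUBIC),cv2.resize(I[130:330,180:380].clip(0,255).astype(np.uint8),(400,400))]))
E
```

```text
tcp [ 0.506 -0.027  0.154]
axis -0.09 [[285.909 221.53 ]]
axis -0.1 [[285.652 223.982]]
axis -0.11 [[285.399 226.402]]
axis -0.12 [[285.148 228.789]]
[-3.71   3.737 15.519] [ 0.698  0.806 -0.037] 0.1859041209630837 15.1333 [ 0.506 -0.027  0.154]
1100 slope [ 0.    -0.002  0.102] front z 0.10194328035242597 back z 0.1021610155897972
before [-0.009  0.059  0.118]
```

View pics/c6.png

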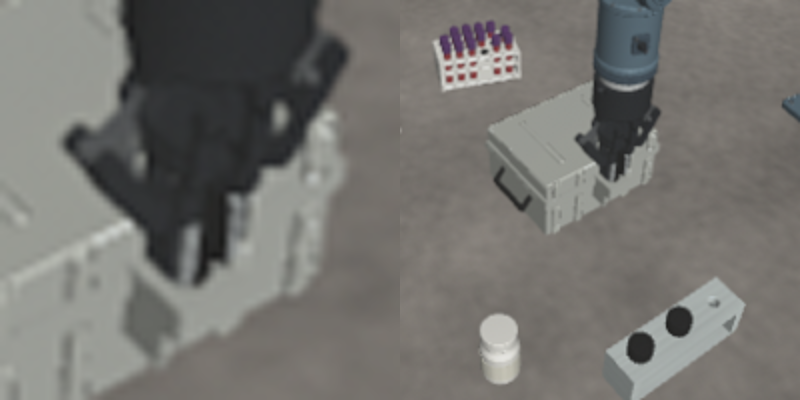

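The averaged view shows the lid level: its slope went from 0.059 to about 0 rad. The pin head is down on the lid's lug with 15.5 N pressing. In the right half, the stand's end hole at (713,302) is empty, and the thick pins, jar and rack are where they were.

```bash
python3 -c "
from plant import robot
print(robot.hand_in())"
```

```text
the job is handed in; nothing more can be done
None
```

The lid is fully shut, and the slim pin is through both lugs with its head on the lid's lug, the arm still pressing down at about 15 N; the thick pins, jar and tube rack were left alone, and I handed the job in at about 15 s.

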